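Weigh the part-used solder spool on the beam scale

ROBOT

A 6-joint arm with a two-finger parallel gripper is mounted at the origin on a cart in front of the work surface, level with it; the furniture and walls round the work are solid. World frame = base frame: x ahead of the robot, y to its left, z up, the work surface at z = 0. Lengths are in m, angles in rad, forces in N, time in s.
With the tool pointing down it reaches from about 0.375 to 0.9 m from the base axis. Payload 3.1 kg.
Tool frame: the origin (TCP) lies on the centre line of the jaws, within the pads' length; the fingertips stand robot.tip_reach ahead of it and the grasp point (between the pads) lies 8 mm behind it (robot.tip_reach is the distance from the TCP to the fingertips, in m); z points along the fingers, y is the line along which they close (so a half turn about z gives the same grasp; the last joint's range is limited). The gripper opens to 87 mm and grips with 3 to 60 N. Pads are 19 mm wide; open, the fingers measure 117 mm over their backs; the gripper's body (75 mm by 190 mm) begins 51 mm behind the grasp point.
Start: joints at [-1.343, 0.527, 1.433, -0, 1.181, -0.178], TCP at [0.247, -0.574, 0.234] pointing down, gripper open.
Joint ranges: [-3.08, 3.08], [-0.75, 2.2], [0.22, 2.44], [-1.43, 4.57], [0, 2.65], [-2.85, 2.85]. Speed limits (rad/s): [2.79, 2.79, 3.14, 3.14, 3.14, 3.14].

INTERFACE

Orientations are given as a unit quaternion [x, y, z, w].
In Python, from rig import robot gives the robot as it stands.
- The arm moves only by the tool jog_arm, never from a script. Its argument "motion" is one flat list of numbers, 7 for each row, row after row: the shift along the tool's x, y, z scaled (see below), then the turn, a rotation vector about the tool's x, y, z scaled (see below), then the gripper's target within -1 to 1 (shut at 1, half-way at 0, fully open at -1). In form: [x, y, z, rx, ry, rz, hand, x, y, z, rx, ry, rz, hand, ...]. A call has 1 to 12 rows; each row shifts and turns the commanded pose from where the row before left it, along the tool's axes as they then stand; what a row does not reach is not made up. The controller multiplies each number of a shift by 4 cm and each number of a turn by 4 degrees. A row lasts 1/8 s, in which the tool goes at most 62.5 mm and 10.7 degrees, less where a joint would pass 70% of its speed; a pose out of reach is approached as far as the arm can. A call with a number of a shift or a turn outside -1 to 1 is refused whole. A call with a gripper value outside its range is refused whole. The fingers move at their own pace and stop on an object; "grip_force" is the grip in N (left out, the last holds). Time passes only in rows, so rows that do not move let the fingers close. It gives the time, the measured TCP pose, the force, the opening and the grip force at its end, in the units of the state.
- robot.get_obs(): the state, without advancing time (a new reading comes with each control period).
- robot.camera(name): name is "side" or "top" or "wrist"; returns the picture (384x512x3 uint8, blue, green, red); there is no depth.
- robot.calibration(name): a dict with "fx", "fy", "cx", "cy" (pixels), "dist_coeffs" ([k1, k2, p1, p2, k3] as OpenCV has them; the pictures are not rectified), "R" (3x3) and "t" (3): a world point X has camera coordinates R X + t; the wrist camera has in their place "T_tool_cam" (4x4, takes a point from camera to tool coordinates, whose origin is the TCP and whose axes are the flange's). Camera axes: x right, y down, z forward; pixel columns grow to the right and rows downward; lengths in m; the calibration is good to about 2 mm. A picture is of the moment at which its call begins: read the wrist's pose just before it. calibration takes no time and is no camera call.
- robot.hand_in(): hands the job in; it is judged then, once.
The state is a dict: "time": time; "q": joint angles; "joint_velocities": joint speeds; "joint_torque": joint torques, N m; "position": TCP position; "tool_rot": TCP orientation; "ft_force": force on the tool from outside, world axes, zero at the start; "moment": the same for the moment, N m; "grip_width": finger opening in m; "grip_force": force on a finger pad.
Only numpy, scipy, OpenCV 4.12 (cv2) and the standard library are available. Lean on these libraries where they do the work, as an engineer would, in place of code of your own. Each camera call takes 0.05 s, during which the arm holds its last target. There are 200 camera calls.

TASK

Weigh what is left on the solder spool: set the spool, standing upright, in the middle of the beam scale's hanging pan, easing the pan down with it rather than letting it drop with a knock, and let go; then slide the poise along the beam with light pushes on its pin until the beam floats level at its index mark and stays there on its own. The scale rides on knife edges, so never bear on any part of it, or press the spool into the pan, with more than about 8 N: push the pin, do not pinch it. Leave the loose side cutters, brass lock cylinder and tape roll where they are.

Things in the scene. Friction and masses are not known exactly. Their poses are not given: they have to be found in the camera images.
- scale: Beam scale on a grey cast base (105 x 290 mm, 24 mm high) with a column; the only balance on the bench. Origin: on the bench right under the pivot. Its y axis runs along the beam towards the load pan, -y is the poise side, x is the pivot axis (at yaw 0 as the world's). It holds the beam, pan and poise and stands firm.
- pivot (a point): The knife-edge pivot, 165 mm above the bench; nothing at the column is higher than 178 mm. On the load side (+y of the scale) the beam is a fork at this height, bars 12 mm high (brass collars 21 mm) from y = +21 to +115 mm, 114 mm apart inside, open above and at its far end; the pan hangs in it.
- beam_tip (a point): Free end of the beam on the poise side, 240 mm from the pivot: a flat bar, 6 mm thick, 16 mm high, with its end mark 230 mm from the pivot inside a fixed upright wire loop (top 193 mm above the bench). At pivot height, 165 mm, when the beam is level.
- beam (a joint): Tilt of the beam, rad. 0 = level: end mark at the loop's mark, pointer at the long line. Positive = poise end low, pan high; stops at -0.07 and +0.07. It swings freely and settles in about 2 s with nothing on the scale but its load; a finger touching the scale falsifies it. Near balance 1 mm of poise tilts it by about 0.007 rad (poise outward = positive).
- poise (a joint): Place of the poise along the bar, m: its pin stands 0.050 + this from the pivot, towards -y; end stops at 0 and 0.145. It weighs 245 g, a felt brake drags it with about 4 N, more the faster it is moved, and it stays where it is left. The empty scale balances at 0, a load in the pan at about 0.100 m x load / 0.245 kg, wherever it stands in the pan.
- pin_foot (a point): Foot of the poise's pin, on top of the poise's dark steel block (27 x 30 mm, top 9 mm above the bar's top edge and 17 mm above its middle). The pin is a ridged steel pin, 13 mm thick, that stands up 44 mm from here, square to the beam. It rises and sinks with the beam.
- pan_floor (a point): Centre of the pan's flat floor, z up. Round steel pan, floor 70 mm across, rim 86 mm across and 6 mm above the floor; it hangs from pins at pivot height, 100 mm from the pivot and 46 mm above this point, by two wire straps 53 mm to either side along the scale's x. It swings, and sinks freely by up to 14 mm, to the beam's stop, under a load; let go too high, the load falls with it and knocks.
- spool: Part-used solder spool, 52 mm flanges, 40 mm high, upright on the bench; origin: centre of its underside, z up. The flanges are 6 mm thick, the middle is narrower. It weighs between 0.17 and 0.33 kg; how much is left on it is not known. Between it and the scale hangs a multimeter with its lead over a bin (x above 0.53 m): carry it past on the robot's side.
- cutters: Side cutters with red handles lying on the bench, 130 x 43 x 11 mm, loose; origin: centre of the underside. Not to be moved.
- brass_cylinder: Brass profile lock cylinder lying on the bench, 38 x 70 x 17 mm, loose; origin: centre of the underside. Not to be moved.
- tape: Roll of yellow tape lying flat, 68 mm across, 19 mm high, loose; origin: centre of the underside. Not to be moved.

How it is judged:
On the way:
1. the spool stands upright in the middle of the pan, let go (horizontal distance between spool and pan_floor below 0.02 m and z of spool in the frame of pan_floor between -0.004 and 0.006 m and angle between the z axis of spool and the z axis of pan_floor, either way round below 0.1 rad and contact force between the fingers and spool below 0.05 N), for 0.3 s.
At the end, for the whole second after the job is handed in: The spool stands in the pan (within 20 mm of its middle, flat on its floor), and the beam is level within 0.022 rad and at rest, nothing touching scale or spool (all of step 1 and value of joint beam between -0.022 and 0.022 rad and velocity of joint beam between -0.03 and 0.03 rad/s and linear speed of spool below 0.02 m/s and contact force between the fingers and scale below 0.05 N).
It fails at once if fingers or arm bear on the scale with more than 10 N (contact force between any of the fingers, the arm and scale above 10 N).
It fails at once if the spool is pressed or dropped on the scale with more than 15 N (contact force between spool and scale above 15 N).
It fails at once if the side cutters, lock cylinder or tape roll moved by more than 15 mm (distance of any of cutters, brass_cylinder, tape from where it was at the start of the episode above 0.015 m).
It also fails if it takes over 72 s, if anything falls off the work surface, if the arm or the gripper's body presses on something with over 40 N, if the wrist force passes 120 N, or if a joint passes its speed limit or range.

## Working session

There is one attempt and no reset: what is moved stays moved. The work goes in short steps, Python scripts to look and compute and a tool call to move; the robot and the scene stay as the last step left them, time stands still between calls to the robot, and variables do not carry over. Pictures are saved under pics/ and viewed, at most 10 in all, crops included, and the job is handed in when it is done.

Besides the shell and the picture viewer there is one more tool, called after "Request:" as name(argument=value, ...) on one line, values as JSON. jog_arm: Moves the arm, as the interface text tells. Shifts and turns lie within -1 to 1; 1 stands for 4 cm of shift or 4 degrees of turn. Its arguments: {"type":"object","properties":{"motion":{"type":"array","items":{"type":"number"}},"grip_force":{"type":"number"}},"required":["motion"]}

```bash
ls; mkdir -p pics
python3 - <<'E'
from rig import robot
import cv2,numpy as np
o=robot.get_obs();print(o, robot.tip_reach)
a=robot.camera("side");b=robot.camera("top")
cv2.imwrite("pics/side0.png",a);cv2.imwrite("pics/top0.png",b)
cv2.imwrite("pics/st.png",np.vstack([cv2.resize(a,None,fx=1,fy=1)]))
for n in("side","top","wrist"):print(n,robot.calibration(n))
E
```

```text
pics
{'time': 0.0, 'q': array([-1.34348916e+00,  5.28433528e-01,  1.43389592e+00,  2.96642978e-05,
        1.18137407e+00, -1.78498620e-01]), 'joint_velocities': array([ 1.60415466e-04, -8.90197535e-04,  8.93253133e-04,  1.01602899e-05,
       -1.48849275e-03,  1.18458782e-03]), 'joint_torque': array([ 5.86179940e-04, -4.40039277e+01, -1.76593101e+01,  6.34329719e-02,
        5.83601114e-02, -1.60797017e-04]), 'position': array([ 0.24660017, -0.57353449,  0.23259368]), 'tool_rot': array([ 9.79486325e-01,  2.01507877e-01, -1.20428759e-05, -1.05545204e-03]), 'ft_force': array([0.5875132 , 0.27184617, 0.31803413]), 'moment': array([-0.05559447, -0.01225306,  0.04005962]), 'grip_force': 0.0, 'grip_width': 0.08716197138114357} 0.011
side {'fx': 369.0091149318552, 'fy': 369.0091149318552, 'cx': 254.52600669208886, 'cy': 194.88091035395576, 'dist_coeffs': array([-0.10002636,  0.        ,  0.        ,  0.        ,  0.        ]), 'R': array([[ 0.99986381,  0.00376466, -0.01606823],
       [-0.01270867, -0.44550471, -0.89518939],
       [-0.01052856,  0.89527168, -0.44539619]]), 't': array([-0
[... 278 characters left out ...]
5],
       [-0.98882376, -0.01199871, -0.14860552],
       [ 0.14883949, -0.02178949, -0.98862127]]), 't': array([0.04042738, 0.4805155 , 1.25884582])}
wrist {'fx': 274.6482466363765, 'fy': 274.6482466363765, 'cx': 253.25217365672668, 'cy': 190.14129894830245, 'dist_coeffs': array([-0.0626632,  0.       ,  0.       ,  0.       ,  0.       ]), 'T_tool_cam': array([[ 7.30792577e-05, -9.65534437e-01, -2.60275326e-01,
         7.06800606e-02],
       [ 9.99998764e-01, -3.38172835e-04,  1.53528454e-03,
         4.18935759e-04],
       [-1.57038814e-03, -2.60275117e-01,  9.65533219e-01,
        -1.49743017e-01],
       [ 0.00000000e+00,  0.00000000e+00,  0.00000000e+00,
         1.00000000e+00]])}
```

View pics/top0.png

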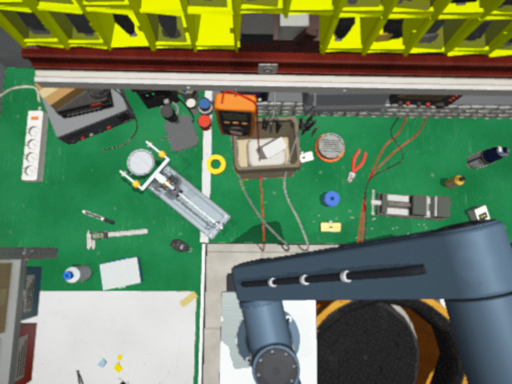

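View pics/side0.png

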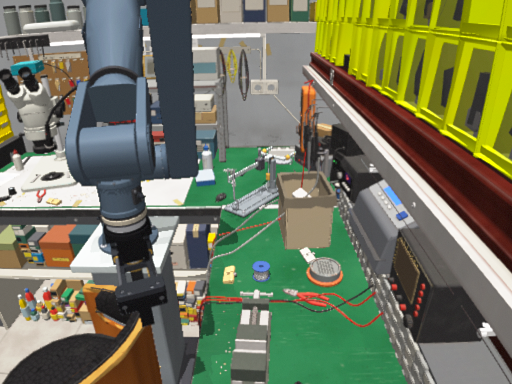

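The top view shows the spool (blue) at about (331,199), the pan at (141,161), the scale base from about (150,170) to (222,225), and the tape at (216,164). I'll zoom in on the scale and spool.

```bash
python3 - <<'E'
import cv2,numpy as np
b=cv2.imread("pics/top0.png");a=cv2.imread("pics/side0.png")
A=cv2.resize(b[135:245,110:240],(650,550),interpolation=cv2.INTER_CUBIC)
B=cv2.resize(b[180:215,310:350],(150,131),interpolation=cv2.INTER_CUBIC)
im=np.zeros((550,800,3),np.uint8);im[:,:650]=A;im[:131,650:]=B
cv2.imwrite("pics/z0.png",im)
E
cat > h.py <<'E'
import cv2,numpy as np
from rig import robot
from scipy.spatial.transform import Rotation as Ro
def ray(n,uv,obs=None):
    c=robot.calibration(n)
    K=np.array([[c['fx'],0,c['cx']],[0,c['fy'],c['cy']],[0,0,1]])
    p=cv2.undistortPoints(np.array([[uv]],float),K,c['dist_coeffs'])[0,0]
    d=np.array([p[0],p[1],1])
    if n=='wrist':
        T=c['T_tool_cam'];R=Ro.from_quat(obs['tool_rot']).as_matrix()
        return obs['position']+R@T[:3,3], R@T[:3,:3]@d
    return -c['R'].T@c['t'], c['R'].T@d
def atz(n,uv,z,obs=None):
    o,d=ray(n,uv,obs);return o+d*(z-o[2])/d[2]
def proj(n,X,obs=None):
    c=robot.calibration(n)
    K=np.array([[c['fx'],0,c['cx']],[0,c['fy'],c['cy']],[0,0,1]])
    X=np.atleast_2d(X)
    if n=='wrist':
        R=Ro.from_quat(obs['tool_rot']).as_matrix();T=c['T_tool_cam']
        Y=((X-obs['position'])@R-T[:3,3])@T[:3,:3]
    else: Y=X@c['R'].T+c['t']
    return cv2.projectPoints(Y,np.zeros(3),np.zeros(3),K,c['dist_coeffs'])[0][:,0]
E
```

```text
(no output)
```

View pics/z0.png

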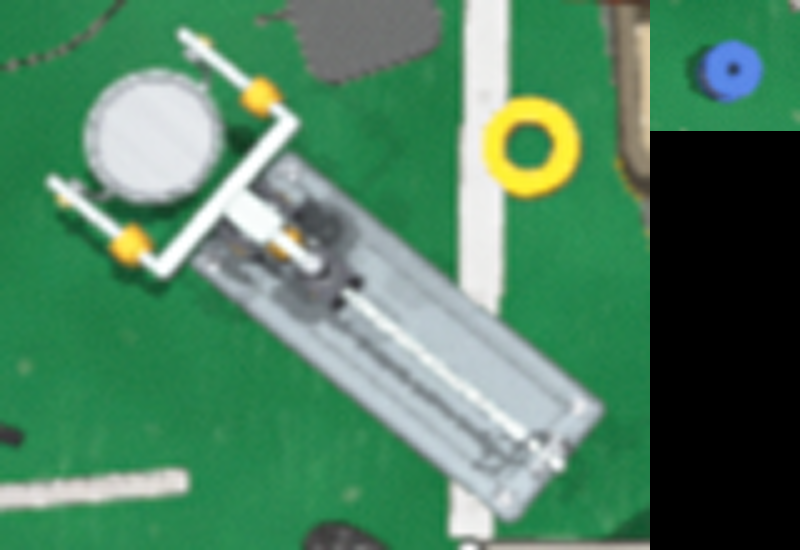

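The crop shows the fork ends at (146.6,142) and (120.4,171.4), the pan at (140.6,162.2), and the beam tip at (222.4,227.4). The spool top is at (331.9,198.4) and the tape at (216.4,164.4).

Run:
```python
from h import *
e1=atz('top',(146.6,142),.165);e2=atz('top',(120.4,171.4),.165);m=(e1+e2)/2
t=atz('top',(222.4,227.4),.165-.0)
d=(m-t)[:2];L=np.linalg.norm(d);d/=L
print('L',L,'(exp .355)','yaw of y axis',np.degrees(np.arctan2(d[1],d[0])))
print('fork w',e1-e2,np.linalg.norm(e1-e2))
print('tip',t,'mid',m)
piv=(t[:2]+d*.24 + m[:2]-d*.115)/2
print('pivot',piv,'pan',piv+d*.1,'pan direct',atz('top',(140.6,162.2),.122))
print('spool',atz('top',(331.9,198.4),.04),'tape',atz('top',(216.4,164.4),.019))
for z in(.02,.04):print(atz('side',(261,266),z))
```

```text
L 0.3530782508350246 (exp .355) yaw of y axis 52.262402161236075
fork w [ 0.09457614 -0.07517272  0.        ] 0.12081218548575434
tip [0.35576768 0.14872542 0.165     ] mid [0.57186785 0.42794749 0.165     ]
pivot [0.50207065 0.33776283] pan [0.56327526 0.41684504] pan direct [0.56442058 0.41789853 0.122     ]
spool [ 0.46595905 -0.21493673  0.04      ] tape [0.58425651 0.18401303 0.019     ]
[ 0.46830975 -0.18842201  0.02      ]
[ 0.4681604  -0.21457161  0.04      ]
```

```bash
cat >> h.py <<'E'
def plan(target,yaw_deg,n):
    """rows from commanded/measured pose to target with tool y yaw, tool down"""
    o=robot.get_obs();R0=Ro.from_quat(o['tool_rot']);p=o['position']
    y=np.radians(yaw_deg);R1=Ro.from_matrix(np.array([[-np.sin(y),np.cos(y),0],[np.cos(y),np.sin(y),0],[0,0,-1]]).T.reshape(3,3)) if 0 else None
    yv=np.array([np.cos(y),np.sin(y),0]);zv=np.array([0,0,-1.]);R1=Ro.from_matrix(np.c_[np.cross(yv,zv),yv,zv])
    rv=(R0.inv()*R1).as_rotvec();s=(np.array(target)-p)/n
    print('pos',p.round(4),'rotdeg',np.degrees(rv).round(1),'t',o['time'])
    for k in range(n):
        Rk=R0*Ro.from_rotvec(rv*k/n);print(list((Rk.inv().apply(s)/.04).round(2))+list((np.degrees(rv)/n/4).round(2)))
E
python3 -c "
from h import *
plan([.467,-.215,.20],28,24)"
```

```text
pos [ 0.2466 -0.5736  0.2327] rotdeg [ -0.1  -0.1 -94.8] t 0.1
[np.float64(0.36), np.float64(-0.25), np.float64(0.03), np.float64(-0.0), np.float64(-0.0), np.float64(-0.99)]
[np.float64(0.37), np.float64(-0.23), np.float64(0.03), np.float64(-0.0), np.float64(-0.0), np.float64(-0.99)]
[np.float64(0.39), np.float64(-0.2), np.float64(0.03), np.float64(-0.0), np.float64(-0.0), np.float64(-0.99)]
[np.float64(0.4), np.float64(-0.17), np.float64(0.03), np.float64(-0.0), np.float64(-0.0), np.float64(-0.99)]
[np.float64(0.41), np.float64(-0.15), np.float64(0.03), np.float64(-0.0), np.float64(-0.0), np.float64(-0.99)]
[np.float64(0.42), np.float64(-0.12), np.float64(0.03), np.float64(-0.0), np.float64(-0.0), np.float64(-0.99)]
[np.float64(0.43), np.float64(-0.09), np.float64(0.03), np.float64(-0.0), np.float64(-0.0), np.float64(-0.99)]
[np.float64(0.43), np.float64(-0.06), np.float64(0.03), np.float64(-0.0), np.float64(-0.0), np.float64(-0.99)]
[np.float64(0.44), np.float64(-0.03), np.float64(0.03), np.float64(-0.0), np.float64(-0.0), np.float64(-0.99)]
[np.float64(0.44), np.float64(0.0), np.f
[... 906 characters left out ...]
.0), np.float64(-0.0), np.float64(-0.99)]
[np.float64(0.36), np.float64(0.26), np.float64(0.03), np.float64(-0.0), np.float64(-0.0), np.float64(-0.99)]
[np.float64(0.34), np.float64(0.28), np.float64(0.03), np.float64(-0.0), np.float64(-0.0), np.float64(-0.99)]
[np.float64(0.32), np.float64(0.3), np.float64(0.03), np.float64(-0.0), np.float64(-0.0), np.float64(-0.99)]
[np.float64(0.29), np.float64(0.32), np.float64(0.03), np.float64(-0.0), np.float64(-0.0), np.float64(-0.99)]
[np.float64(0.27), np.float64(0.34), np.float64(0.03), np.float64(-0.0), np.float64(-0.0), np.float64(-0.99)]
[np.float64(0.25), np.float64(0.36), np.float64(0.03), np.float64(-0.0), np.float64(-0.0), np.float64(-0.99)]
```

Request:
jog_arm(motion=[0.36,-0.25,0.03,0,0,-1,-1,0.37,-0.23,0.03,0,0,-1,-1,0.39,-0.2,0.03,0,0,-1,-1,0.4,-0.17,0.03,0,0,-1,-1,0.41,-0.15,0.03,0,0,-1,-1,0.42,-0.12,0.03,0,0,-1,-1,0.43,-0.09,0.03,0,0,-1,-1,0.43,-0.06,0.03,0,0,-1,-1,0.44,-0.03,0.03,0,0,-1,-1,0.44,0,0.03,0,0,-1,-1,0.44,0.03,0.03,0,0,-1,-1,0.43,0.06,0.03,0,0,-1,-1])

```text
time: 1.6
position: [0.3551, -0.3934, 0.2187]
tool_rot: [0.812, 0.583, 0.0, -0.001]
ft_force: [-0.4, -0.1, 0.7]
grip_width: 0.087
grip_force: 0.0
```

Request:
jog_arm(motion=[0.43,0.09,0.03,0,0,-1,-1,0.42,0.12,0.03,0,0,-1,-1,0.41,0.15,0.03,0,0,-1,-1,0.4,0.18,0.03,0,0,-1,-1,0.39,0.21,0.03,0,0,-1,-1,0.37,0.23,0.03,0,0,-1,-1,0.36,0.26,0.03,0,0,-1,-1,0.34,0.28,0.03,0,0,-1,-1,0.32,0.3,0.03,0,0,-1,-1,0.29,0.32,0.03,0,0,-1,-1,0.27,0.34,0.03,0,0,-1,-1,0.25,0.36,0.03,0,0,-1,-1])

```text
time: 3.1
position: [0.4624, -0.2121, 0.2047]
tool_rot: [0.504, 0.864, 0.0, 0.0]
ft_force: [0.3, -1.0, -0.4]
grip_width: 0.087
grip_force: 0.0
```

Run:
```python
from h import *
o=robot.get_obs();w=robot.camera('wrist');cv2.imwrite('pics/w1.png',w)
hsv=cv2.cvtColor(w,cv2.COLOR_BGR2HSV);m=cv2.inRange(hsv,(100,100,60),(130,255,255))
n,l,s,c=cv2.connectedComponentsWithStats(m)
for i in range(1,n):
    if s[i][4]>100:print(s[i],c[i],atz('wrist',c[i],.04,o))
print(o['position'],o['ft_force'],o['time'],proj('wrist',[.467,-.215,.04],o))
plan([.467,-.215,.03],28,6)
```

```text
[ 234  156   44   47 1594] [255.8412798  179.56398996] [ 0.4655213  -0.21237402  0.04      ]
[ 0.46240078 -0.21212489  0.20469682] [ 0.26049013 -1.00460344 -0.37338192] 3.1 [[255.82899456 182.06168672]]
pos [ 0.4629 -0.2103  0.2045] rotdeg [ 0.1 -0.1  1.6] t 3.15
[np.float64(-0.03), np.float64(0.0), np.float64(0.73), np.float64(0.0), np.float64(-0.0), np.float64(0.07)]
[np.float64(-0.03), np.float64(0.0), np.float64(0.73), np.float64(0.0), np.float64(-0.0), np.float64(0.07)]
[np.float64(-0.03), np.float64(0.01), np.float64(0.73), np.float64(0.0), np.float64(-0.0), np.float64(0.07)]
[np.float64(-0.03), np.float64(0.01), np.float64(0.73), np.float64(0.0), np.float64(-0.0), np.float64(0.07)]
[np.float64(-0.03), np.float64(0.01), np.float64(0.73), np.float64(0.0), np.float64(-0.0), np.float64(0.07)]
[np.float64(-0.03), np.float64(0.01), np.float64(0.73), np.float64(0.0), np.float64(-0.0), np.float64(0.07)]
```

Request:
jog_arm(motion=[-0.02,0,0.73,0,0,0,-1,-0.02,0,0.73,0,0,0,-1,-0.02,0,0.73,0,0,0,-1,-0.02,0,0.73,0,0,0,-1,0,0.01,0.73,0,0,0,-1,0,0.01,0.73,0,0,0,-1,0,0,0,0,0,0,1,0,0,0,0,0,0,1,0,0,0,0,0,0,1,0,0,0,0,0,0,1], grip_force=20)

```text
time: 4.4
position: [0.4646, -0.2159, 0.0306]
tool_rot: [0.506, 0.863, -0.0, 0.001]
ft_force: [2.5, 1.1, 1.8]
grip_width: 0.0548
grip_force: 1.3
```

Request:
jog_arm(motion=[0,0,0,0,0,0,1,0,0,0,0,0,0,1,0,0,0,0,0,0,1])

```text
time: 4.78
position: [0.4648, -0.216, 0.0304]
tool_rot: [0.506, 0.863, -0.0, 0.001]
ft_force: [0.6, 0.5, 6.3]
grip_width: 0.0483
grip_force: 20.0
```

Request:
jog_arm(motion=[0,0,-0.5,0,0,0,1,0,0,-0.8,0,0,0,1,0,0,-0.8,0,0,0,1,0,0,-0.8,0,0,0,1,0,0,-0.8,0,0,0,1,0,0,-0.8,0,0,0,1,0,0,-0.8,0,0,0,1,0,0,-0.5,0,0,0,1,0,0,0,0,0,0,1,0,0,0,0,0,0,1])

```text
time: 6.02
position: [0.463, -0.2148, 0.2602]
tool_rot: [0.506, 0.863, 0.0, -0.002]
ft_force: [-0.2, -0.3, -3.6]
grip_width: 0.0487
grip_force: 20.0
```

Run:
```python
from h import *
print([robot.get_obs()[k] for k in('ft_force','grip_width','grip_force','position')])
plan([.43,0.04,.265],40,10)
```

```text
[array([-0.23724672, -0.29262779, -3.60386035]), 0.04873269401162672, 19.99970248056343, array([ 0.46303816, -0.21481897,  0.26023738])]
pos [ 0.463  -0.2148  0.2602] rotdeg [ -0.1  -0.2 -10.8] t 6.025
[np.float64(0.6), np.float64(0.24), np.float64(-0.01), np.float64(-0.0), np.float64(-0.0), np.float64(-0.27)]
[np.float64(0.59), np.float64(0.25), np.float64(-0.01), np.float64(-0.0), np.float64(-0.0), np.float64(-0.27)]
[np.float64(0.59), np.float64(0.26), np.float64(-0.01), np.float64(-0.0), np.float64(-0.0), np.float64(-0.27)]
[np.float64(0.58), np.float64(0.27), np.float64(-0.01), np.float64(-0.0), np.float64(-0.0), np.float64(-0.27)]
[np.float64(0.58), np.float64(0.28), np.float64(-0.01), np.float64(-0.0), np.float64(-0.0), np.float64(-0.27)]
[np.float64(0.57), np.float64(0.29), np.float64(-0.01), np.float64(-0.0), np.float64(-0.0), np.float64(-0.27)]
[np.float64(0.57), np.float64(0.3), np.float64(-0.01), np.float64(-0.0), np.float64(-0.0), np.float64(-0.27)]
[np.float64(0.56), np.float64(0.32), np.float64(-0.01), np.float64(-0.0), np.float64(-0.0), np.float64(-0.27)]
[np.float64(0.55), np.float64(0.33), np.float64(-0.01), np.float64(-0.0), np.float64(-0.0), np.float64(-0.27)]
[np.float64(0.55), np.float64(0.34), np.float64(-0.01), np.float64(-0.0), np.float64(-0.0), np.float64(-0.27)]
```

Request:
jog_arm(motion=[0.6,0.24,-0.03,0,0,-0.27,1,0.59,0.25,-0.03,0,0,-0.27,1,0.59,0.26,-0.03,0,0,-0.27,1,0.58,0.27,-0.03,0,0,-0.27,1,0.58,0.28,-0.03,0,0,-0.27,1,0.57,0.29,-0.03,0,0,-0.27,1,0.57,0.3,-0.03,0,0,-0.27,1,0.56,0.32,-0.03,0,0,-0.27,1,0.55,0.33,-0.03,0,0,-0.27,1,0.55,0.34,-0.03,0,0,-0.27,1])

```text
time: 7.28
position: [0.4294, 0.0405, 0.2721]
tool_rot: [0.422, 0.907, -0.0, -0.002]
ft_force: [-0.5, -0.3, -1.8]
grip_width: 0.0483
grip_force: 20.0
```

Run:
```python
from h import *
plan([.56,0.413,.272],52.3,12)
```

```text
pos [0.4294 0.0405 0.2721] rotdeg [ -0.1  -0.2 -12.2] t 7.275
[np.float64(0.42), np.float64(0.71), np.float64(-0.0), np.float64(-0.0), np.float64(-0.0), np.float64(-0.25)]
[np.float64(0.41), np.float64(0.72), np.float64(-0.0), np.float64(-0.0), np.float64(-0.0), np.float64(-0.25)]
[np.float64(0.39), np.float64(0.72), np.float64(-0.0), np.float64(-0.0), np.float64(-0.0), np.float64(-0.25)]
[np.float64(0.38), np.float64(0.73), np.float64(-0.0), np.float64(-0.0), np.float64(-0.0), np.float64(-0.25)]
[np.float64(0.37), np.float64(0.74), np.float64(-0.0), np.float64(-0.0), np.float64(-0.0), np.float64(-0.25)]
[np.float64(0.35), np.float64(0.74), np.float64(-0.0), np.float64(-0.0), np.float64(-0.0), np.float64(-0.25)]
[np.float64(0.34), np.float64(0.75), np.float64(-0.0), np.float64(-0.0), np.float64(-0.0), np.float64(-0.25)]
[np.float64(0.33), np.float64(0.75), np.float64(-0.0), np.float64(-0.0), np.float64(-0.0), np.float64(-0.25)]
[np.float64(0.31), np.float64(0.76), np.float64(-0.0), np.float64(-0.0), np.float64(-0.0), np.float64(-0.25)]
[np.float64(0.3), np.float64(0.77), np.float64(0.0), np.float64(-0.0), np.float64(-0.0), np.float64(-0.25)]
[np.float64(0.29), np.float64(0.77), np.float64(0.0), np.float64(-0.0), np.float64(-0.0), np.float64(-0.25)]
[np.float64(0.27), np.float64(0.78), np.float64(0.0), np.float64(-0.0), np.float64(-0.0), np.float64(-0.25)]
```

Request:
jog_arm(motion=[0.42,0.71,0,0,0,-0.25,1,0.41,0.72,0,0,0,-0.25,1,0.39,0.72,0,0,0,-0.25,1,0.38,0.73,0,0,0,-0.25,1,0.37,0.74,0,0,0,-0.25,1,0.35,0.74,0,0,0,-0.25,1,0.34,0.75,0,0,0,-0.25,1,0.33,0.75,0,0,0,-0.25,1,0.31,0.76,0,0,0,-0.25,1,0.3,0.77,0,0,0,-0.25,1,0.29,0.77,0,0,0,-0.25,1,0.27,0.78,0,0,0,-0.25,1])

```text
time: 8.78
position: [0.5619, 0.4126, 0.2706]
tool_rot: [0.325, 0.946, -0.002, -0.002]
ft_force: [0.4, 0.1, -2.7]
grip_width: 0.0483
grip_force: 20.0
```

Run:
```python
from h import *
o=robot.get_obs();w=robot.camera('wrist');s=robot.camera('side')
print(o['position'],o['ft_force'],o['time'])
d=np.array([.612,.791,0]);x=np.array([.791,-.612,0]);P=np.array([.5025,.338,.165])
q=[P+d*.1+[0,0,-.046]]+[P+d*.1+[0,0,-.046]+a*.035 for a in(x,-x,d,-d)]+[P+d*.115+x*.057,P+d*.115-x*.057,P+d*.021+x*.057,P+d*.021-x*.057]
for p in proj('wrist',np.array(q),o):cv2.circle(w,tuple(int(v) for v in p),2,(0,0,255),-1)
a=cv2.resize(s[130:240,200:320],(440,400),interpolation=cv2.INTER_CUBIC)
im=np.zeros((390,800,3),np.uint8)
im[:384,:512]=w;im[:262,512:]=cv2.resize(a,(288,262));cv2.imwrite('pics/v2.png',im)
plan([.564,0.417,.19],52.3,12)
```

```text
[0.56187095 0.41255046 0.27064927] [ 0.36755239  0.0952116  -2.65900267] 8.775
pos [0.5624 0.4147 0.2704] rotdeg [-0.1 -0.1 -0.1] t 8.875
[np.float64(-0.0), np.float64(0.01), np.float64(0.17), np.float64(-0.0), np.float64(-0.0), np.float64(-0.0)]
[np.float64(-0.0), np.float64(0.01), np.float64(0.17), np.float64(-0.0), np.float64(-0.0), np.float64(-0.0)]
[np.float64(-0.0), np.float64(0.01), np.float64(0.17), np.float64(-0.0), np.float64(-0.0), np.float64(-0.0)]
[np.float64(-0.0), np.float64(0.01), np.float64(0.17), np.float64(-0.0), np.float64(-0.0), np.float64(-0.0)]
[np.float64(-0.0), np.float64(0.01), np.float64(0.17), np.float64(-0.0), np.float64(-0.0), np.float64(-0.0)]
[np.float64(0.0), np.float64(0.01), np.float64(0.17), np.float64(-0.0), np.float64(-0.0), np.float64(-0.0)]
[np.float64(0.0), np.float64(0.01), np.float64(0.17), np.float64(-0.0), np.float64(-0.0), np.float64(-0.0)]
[np.float64(0.0), np.float64(0.01), np.float64(0.17), np.float64(-0.0), np.float64(-0.0), np.float64(-0.0)]
[np.float64(0.0), np.float64(0.01), np.float64(0.17), np.float64(-0.0), np.float64(-0.0), np.float64(-0.0)]
[np.float64(0.0), np.float64(0.01), np.float64(0.17), np.float64(-0.0), np.float64(-0.0), np.float64(-0.0)]
[np.float64(0.0), np.float64(0.01), np.float64(0.17), np.float64(-0.0), np.float64(-0.0), np.float64(-0.0)]
[np.float64(0.0), np.float64(0.01), np.float64(0.17), np.float64(-0.0), np.float64(-0.0), np.float64(-0.0)]
```

View pics/v2.png

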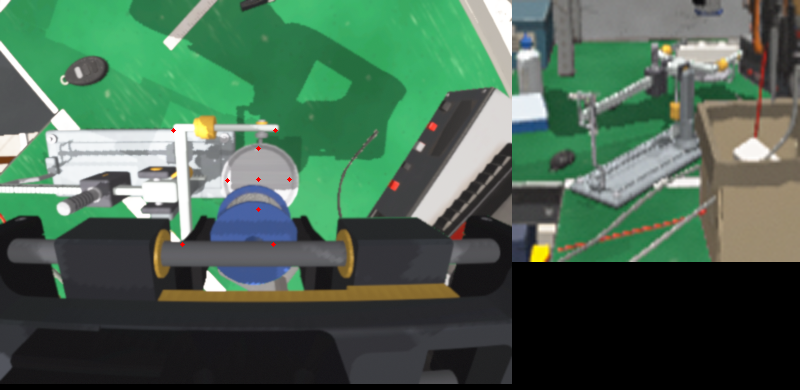

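The wrist view shows the pan centre at about (260,178), matching the predicted dots, with the spool hanging between the fingers around (254,230). The pin is ridged at (60–130,190–210), with the poise near its inner stop. Next I'll check the spool's position in the grip against a model.

Run:
```python
from h import *
o=robot.get_obs();w=robot.camera('wrist')
hsv=cv2.cvtColor(w,cv2.COLOR_BGR2HSV);m=cv2.inRange(hsv,(100,100,40),(130,255,255))
n,l,s,c=cv2.connectedComponentsWithStats(m);i=1+s[1:,4].argmax();print(s[i],c[i])
m=(l==i);ys=np.where(m.any(1))[0]
for y in range(ys[0],ys[-1],6):
    xs=np.where(m[y])[0];print(y,xs.min(),xs.max(),end=' | ')
R=Ro.from_quat(o['tool_rot']).as_matrix()
th=np.linspace(0,2*np.pi,60)
for tilt in(-15,0,15):
  Rt=Ro.from_euler('y',tilt,degrees=True).as_matrix()
  for zz in(.029,.023,-.005,-.011):
    q=np.c_[.026*np.cos(th),.026*np.sin(th),0*th+zz+.008]@Rt.T-[0,0,.008]
    p=proj('wrist',q@R.T+o['position'],o);k=p[:,1].argmin()
    print('\n',tilt,zz,'top row',p[:,1].min().round(1),'xrange',p[:,0].min().round(1),p[:,0].max().round(1),'at row',p[p[:,0].argmin(),1].round(1),end='')
```

```text
[ 210  186   88   55 3269] [253.35851942 219.51514225]
186 247 260 | 192 233 274 | 198 226 280 | 204 221 285 | 210 219 287 | 216 218 289 | 222 214 293 | 228 211 296 | 234 210 297 | 
 -15 0.029 top row 197.4 xrange 217.0 291.1 at row 235.4
 -15 0.023 top row 197.6 xrange 215.8 292.3 at row 236.8
 -15 -0.005 top row 199.1 xrange 209.2 299.1 at row 245.1
 -15 -0.011 top row 199.4 xrange 207.5 300.8 at row 247.3
 0 0.029 top row 184.8 xrange 216.7 291.4 at row 218.2
 0 0.023 top row 187.0 xrange 215.6 292.5 at row 221.4
 0 -0.005 top row 199.7 xrange 209.1 299.1 at row 239.4
 0 -0.011 top row 203.0 xrange 207.5 300.9 at row 244.0
 15 0.029 top row 174.5 xrange 215.9 292.2 at row 206.0
 15 0.023 top row 178.9 xrange 214.8 293.3 at row 211.0
 15 -0.005 top row 203.7 xrange 208.9 299.4 at row 238.7
 15 -0.011 top row 210.1 xrange 207.4 300.9 at row 245.8
```

Request:
jog_arm(motion=[0,0.03,0.3,0,0,0,1,0,0.03,0.3,0,0,0,1,0,0,0.3,0,0,0,1,0,0,0.3,0,0,0,1,0,0,0.3,0,0,0,1,0,0,0.3,0,0,0,1,0,0,0.3,0,0,0,1,0,0,0.3,0,0,0,1,0,0,0.2,0,0,0,1,0,0,0.1,0,0,0,1,0,0,0,0,0,0,1,0,0,0,0,0,0,1])

```text
time: 10.42
position: [0.5643, 0.4142, 0.1661]
tool_rot: [0.325, 0.946, 0.0, 0.0]
ft_force: [0.4, -0.2, -2.7]
grip_width: 0.0484
grip_force: 20.0
```

Run:
```python
from h import *
o=robot.get_obs();w=robot.camera('wrist');s=robot.camera('side')
print(o['position'],o['ft_force'],o['time'])
a=cv2.resize(s[130:220,220:340],(384,288),interpolation=cv2.INTER_CUBIC)
im=np.zeros((390,800,3),np.uint8)
im[:288,412:796]=a;im[:384,:400]=cv2.resize(w[100:300,150:358],(400,384));cv2.imwrite('pics/v3.png',im)
```

```text
[0.56432103 0.4141722  0.16610256] [ 0.40175912 -0.1948174  -2.74604907] 10.425
```

View pics/v3.png

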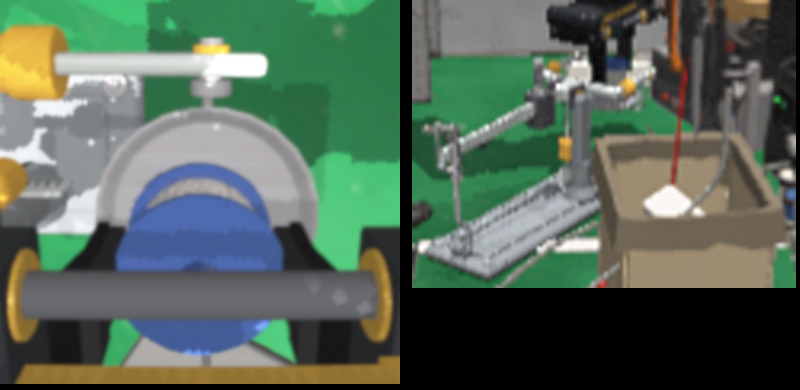

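Request:
jog_arm(motion=[0.05,0.06,0.05,0,0,0,1,0,0,0.05,0,0,0,1,0,0,0.05,0,0,0,1,0,0,0.05,0,0,0,1,0,0,0.05,0,0,0,1,0,0,0.03,0,0,0,1,0,0,0.03,0,0,0,1,0,0,0,0,0,0,1])

```text
time: 11.52
position: [0.5639, 0.4171, 0.1531]
tool_rot: [0.325, 0.946, -0.0, -0.0]
ft_force: [-0.0, -0.3, -1.6]
grip_width: 0.0485
grip_force: 20.0
```

Request:
jog_arm(motion=[0,0,0.025,0,0,0,1,0,0,0.025,0,0,0,1,0,0,0.025,0,0,0,1,0,0,0.025,0,0,0,1,0,0,0,0,0,0,1])

```text
time: 12.15
position: [0.5638, 0.4171, 0.149]
tool_rot: [0.325, 0.946, -0.0, -0.0]
ft_force: [-0.4, -0.1, -2.7]
grip_width: 0.0489
grip_force: 20.0
```

Request:
jog_arm(motion=[0,0,0.025,0,0,0,1,0,0,0.025,0,0,0,1,0,0,0.025,0,0,0,1,0,0,0.025,0,0,0,1,0,0,0,0,0,0,1])

```text
time: 12.78
position: [0.5638, 0.4171, 0.145]
tool_rot: [0.325, 0.946, -0.0, -0.0]
ft_force: [-0.4, 0.6, -1.8]
grip_width: 0.0487
grip_force: 20.0
```

Request:
jog_arm(motion=[0,0,0.025,0,0,0,1,0,0,0.025,0,0,0,1,0,0,0.02,0,0,0,1,0,0,0,0,0,0,1])

```text
time: 13.28
position: [0.5639, 0.4171, 0.1427]
tool_rot: [0.325, 0.946, -0.0, 0.0]
ft_force: [-0.2, 0.2, 0.4]
grip_width: 0.0485
grip_force: 20.0
```

Request:
jog_arm(motion=[0,0,0.015,0,0,0,1,0,0,0,0,0,0,1])

```text
time: 13.52
position: [0.5639, 0.4171, 0.1425]
tool_rot: [0.325, 0.946, 0.0, 0.0]
ft_force: [-2.4, -1.6, 4.0]
grip_width: 0.0485
grip_force: 20.0
```

Request:
jog_arm(motion=[0,0,0.015,0,0,0,1,0,0,0,0,0,0,1])

```text
time: 13.78
position: [0.5639, 0.4171, 0.1425]
tool_rot: [0.325, 0.946, 0.0, 0.0]
ft_force: [-3.4, -1.5, 6.1]
grip_width: 0.0486
grip_force: 20.0
```

Run:
```python
from h import *
f=[]
for i in range(4):
    s=robot.camera('side');o=robot.get_obs();f.append(o['ft_force'][2])
w=robot.camera('wrist')
print(f,o['position'],o['time'])
a=cv2.resize(s[130:220,220:340],(384,288),interpolation=cv2.INTER_CUBIC)
im=np.zeros((390,800,3),np.uint8)
im[:288,412:796]=a;im[:384,:400]=cv2.resize(w[100:300,150:358],(400,384));cv2.imwrite('pics/v4.png',im)
```

```text
[np.float64(6.221995447447338), np.float64(7.667112524075868), np.float64(7.326913195915301), np.float64(6.447767874720504)] [0.56387178 0.4171313  0.142422  ] 13.975
```

View pics/v4.png

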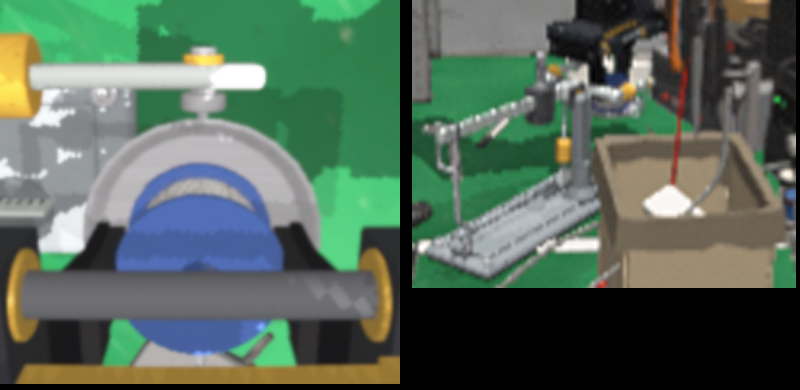

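The beam is at its stop (tip high at (437,130) in the side crop) and the spool is centred in the pan. The spool is pressing on the pan with about 9 N, so I'll raise 1 mm and let go.

Request:
jog_arm(motion=[0,0,-0.028,0,0,0,1,0,0,0,0,0,0,1], grip_force=4)

```text
time: 14.28
position: [0.5638, 0.4171, 0.1422]
tool_rot: [0.325, 0.946, -0.0, -0.0]
ft_force: [-2.4, -0.5, 2.0]
grip_width: 0.0495
grip_force: 4.0
```

Request:
jog_arm(motion=[0,0,0,0,0,0,-1,0,0,0,0,0,0,-1,0,0,0,0,0,0,-1,0,0,0,0,0,0,-1])

```text
time: 14.78
position: [0.564, 0.4172, 0.1422]
tool_rot: [0.325, 0.946, 0.0, 0.0]
ft_force: [0.3, 1.2, 0.1]
grip_width: 0.0812
grip_force: 0.0
```

Request:
jog_arm(motion=[0,0,-0.3,0,0,0,-1,0,0,-0.6,0,0,0,-1,0,0,-0.8,0,0,0,-1,0,0,-0.8,0,0,0,-1,0,0,-0.5,0,0,0,-1,0,0,0,0,0,0,-1])

```text
time: 15.52
position: [0.5651, 0.4178, 0.2656]
tool_rot: [0.325, 0.946, 0.002, 0.002]
ft_force: [0.2, 0.1, 0.2]
grip_width: 0.0869
grip_force: 0.0
```

Run:
```python
from h import *
o=robot.get_obs();w=robot.camera('wrist');s=robot.camera('side');t=robot.camera('top')
print(o['ft_force'],o['position'],o['time'])
a=cv2.resize(s[130:220,220:340],(288,216),interpolation=cv2.INTER_CUBIC)
im=np.zeros((600,800,3),np.uint8)
im[:216,512:]=a;im[:384,:512]=w;im[220:500,512:]=cv2.resize(t[140:240,120:223],(288,280));cv2.imwrite('pics/v5.png',im[:500])
```

```text
[0.15945305 0.13408717 0.19945052] [0.56510471 0.41781926 0.26555053] 15.525
```

View pics/v5.png

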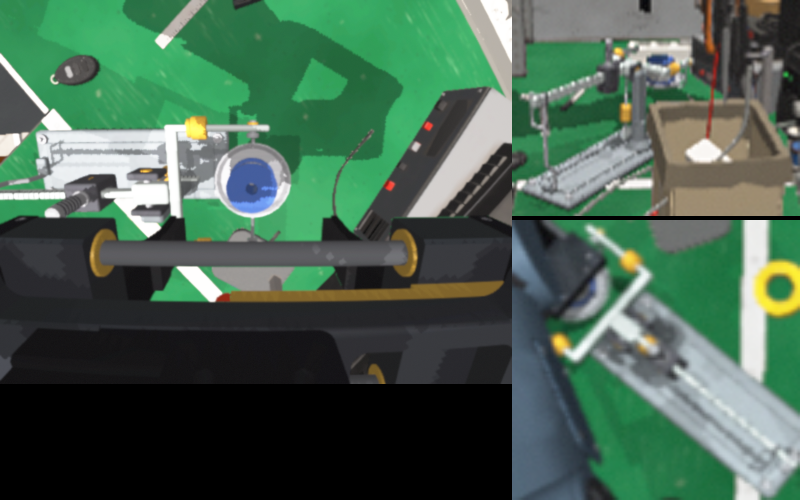

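The spool stands centred in the pan, whose centre is at about (253,181), and the beam rests on its pan-down stop. Next I'll move above the pin.

Run:
```python
from h import *
d=np.array([.612,.791,0]);P=np.array([.5025,.338,.165])
o=robot.get_obs()
for off in(.05,):
  for h in(.017,.061):
    X=P+(-d*np.cos(.07)+[0,0,np.sin(.07)])*off+(d*np.sin(.07)+[0,0,np.cos(.07)])*h
    print(X,proj('wrist',X,o))
plan([.474,.3,.26],52.3,10)
```

```text
[0.47270262 0.29948738 0.18545551] [[ 86.48137574 201.37074087]]
[0.47458605 0.30192167 0.22934775] [[ 56.40933538 219.18530352]]
pos [0.5632 0.4168 0.2614] rotdeg [-0.1 -0.  -0.3] t 15.675
[np.float64(-0.0), np.float64(-0.37), np.float64(0.0), np.float64(-0.0), np.float64(-0.0), np.float64(-0.01)]
[np.float64(-0.0), np.float64(-0.37), np.float64(0.0), np.float64(-0.0), np.float64(-0.0), np.float64(-0.01)]
[np.float64(-0.0), np.float64(-0.37), np.float64(0.0), np.float64(-0.0), np.float64(-0.0), np.float64(-0.01)]
[np.float64(-0.0), np.float64(-0.37), np.float64(0.0), np.float64(-0.0), np.float64(-0.0), np.float64(-0.01)]
[np.float64(-0.0), np.float64(-0.37), np.float64(0.0), np.float64(-0.0), np.float64(-0.0), np.float64(-0.01)]
[np.float64(-0.0), np.float64(-0.37), np.float64(0.0), np.float64(-0.0), np.float64(-0.0), np.float64(-0.01)]
[np.float64(-0.0), np.float64(-0.37), np.float64(0.0), np.float64(-0.0), np.float64(-0.0), np.float64(-0.01)]
[np.float64(-0.0), np.float64(-0.37), np.float64(0.0), np.float64(-0.0), np.float64(-0.0), np.float64(-0.01)]
[np.float64(-0.0), np.float64(-0.37), np.float64(0.0), np.float64(-0.0), np.float64(-0.0), np.float64(-0.01)]
[np.float64(-0.0), np.float64(-0.37), np.float64(0.0), np.float64(-0.0), np.float64(-0.0), np.float64(-0.01)]
```

Request:
jog_arm(motion=[0,-0.37,0,0,0,0,0,0,-0.37,0,0,0,0,0,0,-0.37,0,0,0,0,0,0,-0.37,0,0,0,0,0,0,-0.37,0,0,0,0,0,0,-0.37,0,0,0,0,0,0,-0.37,0,0,0,0,0,0,-0.37,0,0,0,0,0,0,-0.37,0,0,0,0,0,0,-0.37,0,0,0,0,0,0,0,0,0,0,0,0,0,0,0,0,0,0,0])

```text
time: 17.18
position: [0.4733, 0.3006, 0.2625]
tool_rot: [0.325, 0.946, 0.0, 0.0]
ft_force: [0.8, 0.4, -0.6]
grip_width: 0.0438
grip_force: 0.0
```

Run:
```python
from h import *
d=np.array([.612,.791,0]);P=np.array([.5025,.338,.165])
o=robot.get_obs();w=robot.camera('wrist');print(o['position'],o['time'],o['grip_width'])
cv2.imwrite('pics/w6.png',w)
def bp(off,h,b):
    return P+(-d*np.cos(b)-np.array([0,0,np.sin(b)]))*off+(-d*np.sin(b)+np.array([0,0,np.cos(b)]))*h
for p in proj('wrist',np.array([bp(.05,.017,-.07),bp(.05,.061,-.07),bp(.24,.008,-.07),bp(.1,.008,-.07)]),o):
    print(p);cv2.circle(w,tuple(int(v) for v in p),2,(0,0,255),-1)
cv2.imwrite('pics/v6.png',cv2.resize(w,(800,600),interpolation=cv2.INTER_CUBIC))
```

```text
[0.47331901 0.3006074  0.26254684] 17.175 0.043826618165690855
[252.41929782 200.71010614]
[256.55105837 219.0982379 ]
[ 38.14455607 202.51271874]
[195.45988336 199.0501033 ]
```

View pics/v6.png

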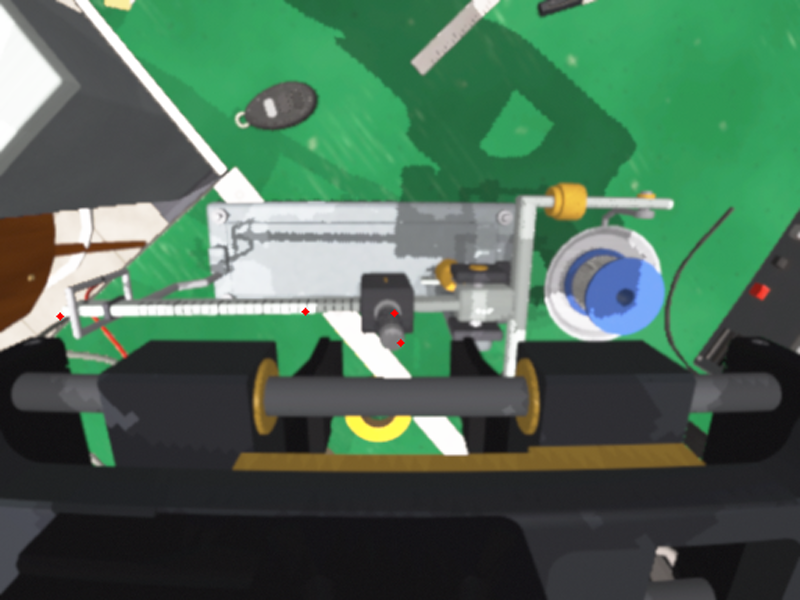

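The view shows the pin's top at (250,216) px in the native image, between the open fingers, about 2.5 mm to the poise side and 2 mm along tool +x. The beam is at its stop. I'll descend around the pin and push lightly.

Request:
jog_arm(motion=[0.05,0,0.3,0,0,0,0,0,0,0.3,0,0,0,0,0,0,0.3,0,0,0,0,0,0,0.3,0,0,0,0,0,-0.1,0,0,0,0,0,0,-0.1,0,0,0,0,0,0,-0.1,0,0,0,0,0,0,0,0,0,0,0,0])

```text
time: 18.23
position: [0.4639, 0.292, 0.2148]
tool_rot: [0.325, 0.946, 0.0, 0.0]
ft_force: [0.4, -0.4, -0.3]
grip_width: 0.0434
grip_force: 0.0
```

Request:
jog_arm(motion=[0,-0.04,0,0,0,0,0,0,-0.04,0,0,0,0,0,0,-0.04,0,0,0,0,0,0,-0.04,0,0,0,0,0,0,-0.04,0,0,0,0,0,0,-0.04,0,0,0,0,0,0,-0.04,0,0,0,0,0])

```text
time: 19.1
position: [0.4574, 0.2838, 0.2144]
tool_rot: [0.325, 0.946, 0.001, 0.0]
ft_force: [1.6, 4.8, -1.1]
grip_width: 0.0432
grip_force: 2.4
```

Request:
jog_arm(motion=[0,-0.04,0,0,0,0,0,0,-0.04,0,0,0,0,0,0,-0.04,0,0,0,0,0,0,-0.04,0,0,0,0,0,0,-0.04,0,0,0,0,0])

```text
time: 19.73
position: [0.452, 0.2769, 0.2143]
tool_rot: [0.325, 0.946, -0.0, -0.0]
ft_force: [2.0, 4.2, -1.3]
grip_width: 0.0435
grip_force: 2.3
```

Request:
jog_arm(motion=[0,-0.05,0,0,0,0,0,0,-0.05,0,0,0,0,0,0,-0.05,0,0,0,0,0,0,-0.05,0,0,0,0,0,0,-0.05,0,0,0,0,0,0,-0.05,0,0,0,0,0,0,-0.05,0,0,0,0,0,0,-0.05,0,0,0,0,0,0,-0.05,0,0,0,0,0,0,-0.05,0,0,0,0,0,0,-0.05,0,0,0,0,0,0,-0.05,0,0,0,0,0])

```text
time: 21.22
position: [0.4372, 0.258, 0.2142]
tool_rot: [0.325, 0.946, -0.0, -0.0]
ft_force: [0.8, 5.1, -0.8]
grip_width: 0.0437
grip_force: 2.4
```

Request:
jog_arm(motion=[0,-0.05,0,0,0,0,0,0,-0.05,0,0,0,0,0,0,-0.05,0,0,0,0,0,0,-0.05,0,0,0,0,0,0,-0.05,0,0,0,0,0,0,-0.05,0,0,0,0,0,0,-0.05,0,0,0,0,0,0,-0.05,0,0,0,0,0,0,-0.05,0,0,0,0,0,0,-0.05,0,0,0,0,0,0,-0.05,0,0,0,0,0,0,-0.05,0,0,0,0,0])

```text
time: 22.72
position: [0.4222, 0.2391, 0.2142]
tool_rot: [0.325, 0.946, -0.0, -0.0]
ft_force: [1.5, 4.5, -1.7]
grip_width: 0.0434
grip_force: 2.4
```

Request:
jog_arm(motion=[0,-0.05,0,0,0,0,0,0,-0.05,0,0,0,0,0,0,-0.05,0,0,0,0,0,0,-0.05,0,0,0,0,0,0,-0.05,0,0,0,0,0,0,-0.05,0,0,0,0,0,0,-0.05,0,0,0,0,0,0,-0.05,0,0,0,0,0,0,-0.05,0,0,0,0,0])

```text
time: 23.85
position: [0.4111, 0.2249, 0.2142]
tool_rot: [0.325, 0.946, -0.0, -0.0]
ft_force: [1.2, 5.1, -1.6]
grip_width: 0.0435
grip_force: 2.4
```

Request:
jog_arm(motion=[0,0.1,0,0,0,0,0,0,0.15,0,0,0,0,0,0,0.1,0,0,0,0,0,0,0,0,0,0,0,0,0,0,0,0,0,0,0,0,0,0,0,0,0,0,0,0,0,0,0,0,0,0,0,0,0,0,0,0,0,0,0,0,0,0,0,0,0,0,0,0,0,0])

```text
time: 25.1
position: [0.4201, 0.236, 0.2143]
tool_rot: [0.325, 0.946, 0.0, 0.0]
ft_force: [-0.3, 0.3, -0.5]
grip_width: 0.0436
grip_force: 0.0
```

```bash
cat > look.py <<'E'
from h import *
import sys
d=np.array([.612,.791,0]);P=np.array([.5025,.338,.165])
o=robot.get_obs();w=robot.camera('wrist');s=robot.camera('side')
print(o['position'],o['time'],(o['position']-P)@d)
n=sys.argv[1];cv2.imwrite(f'pics/w{n}.png',w);cv2.imwrite(f'pics/s{n}.png',s)
for b in(-.07,0,.07):
    X=P-(d*np.cos(b)+np.array([0,0,np.sin(b)]))*.24
    print(b,proj('wrist',X,o).round(1),proj('side',X).round(1))
E
python3 look.py 7
python3 - <<'E'
import cv2,numpy as np
w=cv2.imread('pics/w7.png');s=cv2.imread('pics/s7.png');s0=cv2.imread('pics/side0.png')
im=np.zeros((600,800,3),np.uint8)
im[:384,:512]=w
f=lambda a:cv2.resize(a[130:200,210:300],(360,280),interpolation=cv2.INTER_CUBIC)
im[320:600,440:800]=f(s);im[0:224,512:800]=cv2.resize(f(s0),(288,224))
cv2.imwrite('pics/v7.png',im)
E
```

```text
[0.42012466 0.23604545 0.21426905] 25.1 -0.13105975329298175
-0.07 [[104.6 222.7]] [[228.6 173.1]]
0 [[114.9 214.7]] [[228.7 177.3]]
0.07 [[125.1 207.8]] [[229.  181.5]]
```

View pics/v7.png

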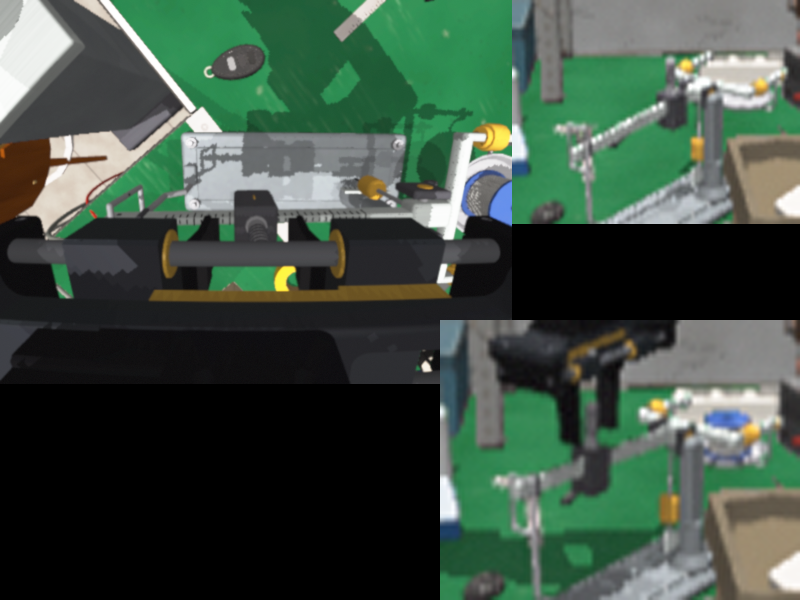

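The beam is still at its pan-down stop (tip at about (224,170) in the side image) and the poise is near 0.079. I'll measure the beam tilt numerically from the side camera, calibrating with side0 (level) and s7 (stop).

```bash
cat > tilt.py <<'E'
from h import *
import sys
def prof(im):
    hsv=cv2.cvtColor(im,cv2.COLOR_BGR2HSV).astype(float);r=[]
    for c in range(234,244):
        # green dominance: bar is grey -> low
        b=im[140:205,c].astype(float);g=np.clip(60-(b[:,1]-b[:,2]),0,60)
        exp=np.arange(140,205);r.append((g*exp).sum()/max(g.sum(),1e-9) if 0 else g)
    return np.array(r)
if __name__=='__main__':
    np.set_printoptions(linewidth=250)
    for n in sys.argv[1:]:
        im=cv2.imread(f'pics/{n}.png');print(n)
        print(prof(im)[::3,15:50].astype(int))
E
python3 tilt.py side0 s7
```

```text
side0
[[ 0  0  0  0  0  0  0  0  0  0  0  0  0  0 34 60 60 60 60 60 60 60 59 60 60 60 60 60 60 60 60 54 44 42 44]
 [ 0  0  0  0  0  0  0  0  0  0  0  0  0  0  0  0  0 53 53 57 56 33  0  0  0  0  0  0  0  0  0  0  0  0  0]
 [ 0  0  0  0  0  0  0  0  0  0  0  0  0  0  0 28 49 57 58 58 53  0  0  0  0  0  0  0  0  0  0  0  0  0  0]
 [ 0  0  0  0  0  0  0  0  0  0  0  0  0 16 39 53 58 58 57 40  0  0  0  0  0  0  0  0  0  0  0  0  0  0  0]]
s7
[[ 0  0  0  0  0  0  0  0  0  0  0  0  0 24 52 60 60 60 58 47 38 48 56 60 60 60 60 60 60 60 60 55 51 51 51]
 [ 0  0  0  0  0  0  0  0  0  0  0  0 24 56 59 58 40  0  0  0  0  0  0  0  0  0  0  0  0  9 10  8  7  8  7]
 [43 39 42 42 36  6  0  0  0  0  0 30 58 58 56 36  0  0  0 10 33  0  0  0  0  0  0  0  0 10 11  8  8  9 10]
 [59 60 60 60 60 57 41 43 49 52 53 57 58 58 57 53 50 56 60 38  0  0  0  0  0  0  0  0 10  9  9  0  0  0  0]]
```

Request:
jog_arm(motion=[0,-0.1,0,0,0,0,0,0,-0.1,0,0,0,0,0,0,-0.1,0,0,0,0,0,0,-0.05,0,0,0,0,0,0,-0.05,0,0,0,0,0,0,-0.05,0,0,0,0,0,0,-0.05,0,0,0,0,0,0,-0.05,0,0,0,0,0,0,-0.05,0,0,0,0,0,0,-0.05,0,0,0,0,0,0,-0.05,0,0,0,0,0,0,-0.05,0,0,0,0,0])

```text
time: 26.7
position: [0.4016, 0.2123, 0.2143]
tool_rot: [0.325, 0.946, 0.0, -0.0]
ft_force: [1.0, 4.4, -2.2]
grip_width: 0.0437
grip_force: 2.4
```

Request:
jog_arm(motion=[0,0.1,0,0,0,0,0,0,0.15,0,0,0,0,0,0,0.1,0,0,0,0,0,0,0,0,0,0,0,0,0,0,0,0,0,0,0,0,0,0,0,0,0,0,0,0,0,0,0,0,0,0,0,0,0,0,0,0,0,0,0,0,0,0,0,0,0,0,0,0,0,0,0,0,0,0,0,0,0])

```text
time: 28.08
position: [0.4103, 0.2234, 0.2143]
tool_rot: [0.325, 0.946, 0.0, 0.0]
ft_force: [0.8, 0.5, 0.1]
grip_width: 0.0435
grip_force: 0.0
```

```bash
cat > tilt2.py <<'E'
from tilt import *
def cen(im):
    out=[]
    for k in(2,3,4,5):
        g=prof(im)[k,22:45];out.append((g*np.arange(22,45)).sum()/g.sum())
    return np.array(out)
if __name__=='__main__':
    for n in sys.argv[1:]:
        c=cen(cv2.imread(f'pics/{n}.png'));print(n,c.round(2),c.mean().round(2))
E
python3 look.py 8; python3 tilt2.py side0 s7 s8;python3 tilt.py s8
```

```text
[0.41029773 0.2234124  0.21427703] 28.075 -0.1470665801922478
-0.07 [[126.  222.8]] [[228.6 173.1]]
0 [[134.8 214.8]] [[228.7 177.3]]
0.07 [[143.7 207.9]] [[229.  181.5]]
side0 [34.62 33.85 33.63 32.79] 33.73
s7 [30.61 29.69 29.5  29.35] 29.78
s8 [33.64 33.1  32.69 31.91] 32.84
s8
[[ 0  0  0  0  0  0  0  0  0  0  0  0  0  0 35 60 60 60 60 60 60 58 59 60 60 60 60 60 60 60 60 56 51 51 52]
 [39 34 30 29 30 28  4  0  0  0  0  0  0  0  0  0 25 56 58 57 36  0  0  0  0  0  0  0  0  0  9  8 10  7  9]
 [58 60 60 58 58 60 52  8  0  0  0 31 51 53 53 56 56 57 59 57 46 22  0  0  0  0  0  0  0  7 10  7  0  0  0]
 [43 59 60 60 60 60 60 60 56 58 60 60 60 60 60 60 60 58 60 60 60 60 44  0  0  0  0  0  0  9 11  7  0  0  0]]
```

Request:
jog_arm(motion=[0,0,-0.2,0,0,0,0,0,0,-0.5,0,0,0,0,0,0,-0.7,0,0,0,0,0,0,-0.7,0,0,0,0,0,0,-0.3,0,0,0,0,0,0,0,0,0,0,0,0,0,0,0,0,0,0,0,0,0,0,0,0,0,0,0,0,0,0,0,0,0,0,0,0,0,0,0])

```text
time: 29.42
position: [0.4102, 0.2234, 0.3099]
tool_rot: [0.325, 0.946, -0.0, -0.0]
ft_force: [-0.5, -0.3, -0.6]
grip_width: 0.0434
grip_force: 0.0
```

```bash
python3 look.py 9
python3 - <<'E'
from tilt import *
for n in('side0','s7','s8','s9'):
    im=cv2.imread(f'pics/{n}.png');g=prof(im)[:,24:40] # rows 164..179
    print(n,[ (float((x*np.arange(164,180)).sum()/x.sum()).__round__(2)) for x in g[2:5]], g[3].astype(int))
d=np.array([.612,.791,0]);P=np.array([.5025,.338,.165])
for b in(-.07,-.02,0,.02,.07):
    q=np.array([P-(d*np.cos(b)+np.array([0,0,np.sin(b)]))*s for s in np.linspace(.1,.24,57)])
    p=proj('side',q);print(b,np.interp([236,237,238],p[::-1,0] if p[0,0]>p[-1,0] else p[:,0],p[::-1,1] if p[0,0]>p[-1,0] else p[:,1]).round(2))
w=cv2.imread('pics/w9.png');f=lambda n:cv2.resize(cv2.imread(f'pics/{n}.png')[150:200,215:275],(260,216),interpolation=cv2.INTER_CUBIC)
im=np.zeros((600,800,3),np.uint8);im[:384,:512]=w
im[384:,0:260]=f('side0');im[384:,265:525]=f('s7');im[384:,530:790]=f('s9');cv2.imwrite('pics/v9.png',im)
E
```

```text
[0.41018163 0.2233964  0.30990724] 29.425 -0.1471502938137354
-0.07 [[166.4 189. ]] [[228.6 173.1]]
0 [[170.5 185.2]] [[228.7 177.3]]
0.07 [[175.2 181.7]] [[229.  181.5]]
side0 [174.62, 173.85, 173.63] [ 0  0  0  0  0  0  0  0 53 53 57 56 33  0  0  0]
s7 [169.7, 169.14, 168.92] [ 0  0  0 24 56 59 58 40  0  0  0  0  0  0  0  0]
s8 [173.64, 173.1, 172.69] [ 0  0  0  0  0  0  0 25 56 58 57 36  0  0  0  0]
s9 [173.63, 173.01, 172.61] [ 0  0  0  0  0  0  0 37 54 60 59 36  0  0  0  0]
-0.07 [170.24 169.86 169.48]
-0.02 [172.75 172.29 171.83]
0 [173.75 173.26 172.77]
0.02 [174.76 174.23 173.71]
0.07 [177.27 176.67 176.06]
```

View pics/v9.png

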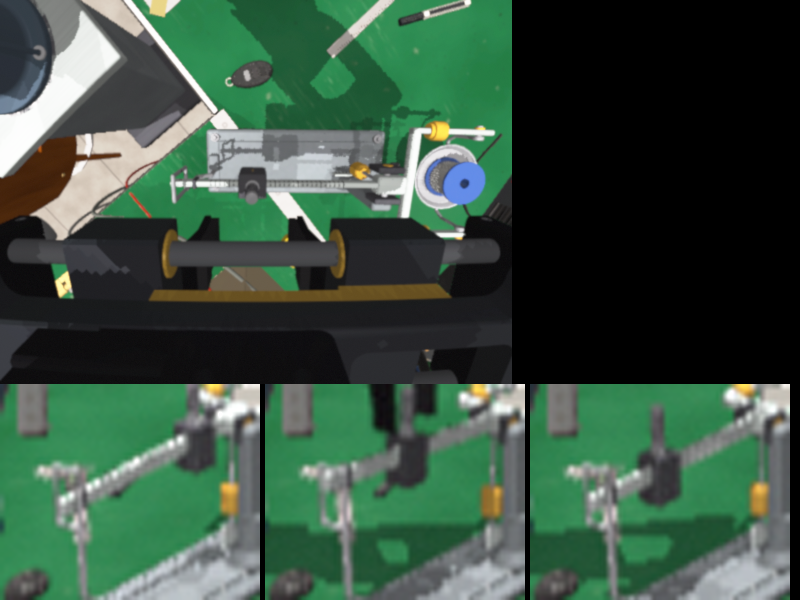

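The beam is at rest, with the s8 and s9 readings agreeing to 0.1 px. Its tilt is between -0.005 and +0.010 rad, the spool is standing in the pan, and the arm is clear, so I'm handing in.

```bash
python3 -c "
from rig import robot
print(robot.hand_in())"
```

```text
the job is handed in; nothing more can be done
None
```

I handed the job in at about 29 s: the spool stands released in the middle of the pan, the poise is at about 0.095 m (roughly 0.23 kg left on the spool), and the beam is at rest within about 0.01 rad of level by camera estimate; no verdict came back.

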